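# Unstack the pocket devices onto their charging trays

## Task

My earbud case, Wi-Fi hotspot, power bank and phone are stacked in one pile: take the pile apart from the top and lay each device flat in the recess of its own charging tray, the one made to its size. Set them down, do not drop or topple any, and leave the coffee mug and the dish of clips where they stand.

Things in the scene. Friction and masses are not known exactly. Their poses are not given: they have to be found in the camera images.
- earbud_case: Earbud charging case: small off-white pebble with fully rounded ends and a lid seam round it, 60 g, at the top of the pile. 45 mm wide along its x, 58 mm long along its y, 27 mm thick; origin at the centre of its underside, z up. Closed and rigid; grip it across its 45 mm width. Lies flat in the pile, a little askew.
- hotspot: Pocket Wi-Fi hotspot: silver-grey rounded slab with a small dark display and one round button on its top face, 110 g, third from below in the pile, under the earbud case. 52 mm wide along its x, 88 mm long along its y, 17 mm thick; origin at the centre of its underside, z up. Closed and rigid; grip it across its 52 mm width. Lies flat in the pile, a little askew.
- power_bank: Power bank: dark slate-grey block with rounded edges, a round button near one end of its top face and four tiny light dots near the other, 230 g, second from below in the pile, under the hotspot. 58 mm wide along its x, 108 mm long along its y, 22 mm thick; origin at the centre of its underside, z up. Closed and rigid; grip it across its 58 mm width. Lies flat in the pile, a little askew.
- phone: Mobile phone in a dark bumper: black slab, screen up, 190 g, at the bottom of the pile, lying on the cabinet top. 62 mm wide along its x, 128 mm long along its y, 13 mm thick; origin at the centre of its underside, z up. Closed and rigid; grip it across its 62 mm width. Lies flat in the pile, a little askew.
- earbud_tray: Charging tray of the earbud case, the smallest, nearly square of four alike light trays, grey pad with two brass dots inside: outside 69 x 82 mm (x, y), recess 57 x 70 mm, 6 mm free all round. Recess floor 4 mm, lip top 9 mm above the cabinet top; lip 6 mm wide, bevelled inside, unbroken. Fixed. Origin at the centre of its underside, z up; the device's y goes along the tray's y, either way round.
- hotspot_tray: Charging tray of the hotspot, the second smallest of four alike light trays, grey pad with two brass dots inside: outside 76 x 112 mm (x, y), recess 64 x 100 mm, 6 mm free all round. Recess floor 4 mm, lip top 9 mm above the cabinet top; lip 6 mm wide, bevelled inside, with 44 mm thumb gaps amid the long sides. Fixed. Origin at the centre of its underside, z up; the device's y goes along the tray's y, either way round.
- bank_tray: Charging tray of the power bank, the second largest of four alike light trays, grey pad with two brass dots inside: outside 82 x 132 mm (x, y), recess 70 x 120 mm, 6 mm free all round. Recess floor 4 mm, lip top 9 mm above the cabinet top; lip 6 mm wide, bevelled inside, with 52 mm thumb gaps amid the long sides. Fixed. Origin at the centre of its underside, z up; the device's y goes along the tray's y, either way round.
- phone_tray: Charging tray of the phone, the largest of four alike light trays, grey pad with two brass dots inside: outside 86 x 152 mm (x, y), recess 74 x 140 mm, 6 mm free all round. Recess floor 4 mm, lip top 9 mm above the cabinet top; lip 6 mm wide, bevelled inside, with 60 mm thumb gaps amid the long sides. Fixed. Origin at the centre of its underside, z up; the device's y goes along the tray's y, either way round.
- mug: White mug of coffee, 92 mm across and 95 mm high with a handle, at the left in front of the battery backup: a bystander, to be left alone. Origin under its middle.
- clip_dish: Small round brass dish of paper clips, 68 mm across, 24 mm high, behind the trays: a bystander, to be left alone. Origin under its middle.
Things that resemble listed ones, but are neither listed nor needed, are in the scene too. What is shaped like the earbud_case but blue is not meant.

How it is judged (in metres and radians):
At the end, for the whole second after the job is handed in: Each device lies flat (within 0.06 rad), face up and at rest on the recess floor of its own tray: centre within 10 mm of the tray's centre from above, underside 2 to 6.5 mm above the cabinet top. Mug and dish of clips are within 20 mm of where they stood (horizontal distance between earbud_case and earbud_tray below 0.01 m and z of earbud_case in the frame of earbud_tray between 0.002 and 0.0065 m and angle between each of earbud_case, hotspot, power_bank, phone's own z axis and vertical below 0.06 rad and linear speed of each of earbud_case, hotspot, power_bank, phone below 0.01 m/s and horizontal distance between hotspot and hotspot_tray below 0.01 m and z of hotspot in the frame of hotspot_tray between 0.002 and 0.0065 m and horizontal distance between power_bank and bank_tray below 0.01 m and z of power_bank in the frame of bank_tray between 0.002 and 0.0065 m and horizontal distance between phone and phone_tray below 0.01 m and z of phone in the frame of phone_tray between 0.002 and 0.0065 m and distance of each of mug, clip_dish from where it was at the start of the episode below 0.02 m); the robot touches nothing.
It fails at once if A device is dropped or knocked down: it moves faster than 0.7 m/s while the fingers do not touch it ((linear speed of earbud_case above 0.7 m/s and contact force between the fingers and earbud_case below 0.05 N) or (linear speed of hotspot above 0.7 m/s and contact force between the fingers and hotspot below 0.05 N) or (linear speed of power_bank above 0.7 m/s and contact force between the fingers and power_bank below 0.05 N) or (linear speed of phone above 0.7 m/s and contact force between the fingers and phone below 0.05 N)).
It fails at once if A device topples: it leans more than 1 rad from level (angle between any of earbud_case, hotspot, power_bank, phone's own z axis and vertical above 1 rad).
It fails at once if The mug or the dish of clips is pushed more than 20 mm from its place (distance of any of mug, clip_dish from where it was at the start of the episode above 0.02 m).
It also fails if it takes over 86 s, if anything falls off the work surface, if the arm or the gripper's body presses on something with over 40 N, if the wrist force passes 120 N, or if a joint passes its speed limit or range.

## Robot

A 6-joint arm with a two-finger parallel gripper is mounted at the origin on a cart in front of the work surface, level with it; the furniture and walls round the work are solid. World frame = base frame: x ahead of the robot, y to its left, z up, the work surface at z = 0. Lengths are in mm, angles in rad, forces in N, time in s.
With the tool pointing down it reaches from about 400 to 925 mm from the base axis. Payload 12.5 kg.
Tool frame: the origin (TCP) lies midway between the tips of the shut fingers; the grasp point (between the pads) lies 19 mm behind it; z points along the fingers, y is the line along which they close (so a half turn about z gives the same grasp; the last joint's range is limited). The gripper opens to 95 mm and grips with 3 to 60 N. Pads are 20 mm wide; open, the fingers measure 119 mm over their backs; the gripper's body (75 mm by 180 mm) begins 59 mm behind the grasp point.
Start: joints at [1.067, 0.491, 1.559, -0, 1.092, -0.106], TCP at [242.106, 576.225, 183.561] pointing down, gripper open.
Joint ranges: [-3.1, 3.1], [-0.84, 2.19], [0.05, 2.79], [-1.13, 4.28], [0.06, 2.93], [-2.69, 2.69]. Speed limits (rad/s): [2.22, 2.22, 2.79, 3.14, 3.14, 3.14].

## Interface

Orientations are given as [roll, pitch, yaw] about the fixed x, y, z axes, in that order (R = Rz(yaw) Ry(pitch) Rx(roll)).
In Python, from cell import state, viewer, env, models gives the robot as it stands. The module is installed in compiled form; this text tells all that it offers.
- The arm moves only by the tool arm_command, never from a script. Its argument "rows" is a list of rows, each a list of 2 entries, a list of its own where there are three numbers: the shift along the tool's x, y, z normalised to -1 to 1, where 1 is 0.25 m, then the turn about the tool's z normalised to -1 to 1, where 1 is pi rad. A call has exactly 5 rows; each row shifts and turns the commanded pose from where the row before left it, along the tool's axes as they then stand; what a row does not reach is not made up. A row lasts 1/10 s, in which the tool goes at most 50 mm and 8.59 degrees, less where a joint would pass 70% of its speed; a pose out of reach is approached as far as the arm can. A call with a number of a shift or a turn outside -1 to 1 is refused whole. A call with a gripper value outside its range is refused whole. "claw" is the opening, from 0 (shut) to 1 (fully open), set as the call begins (left out, the last holds). The fingers move at their own pace and stop on an object; the grip force is fixed at half the most. Time passes only in rows, so rows that do not move let the fingers close, or fill a call up. It gives the time, the measured TCP pose, the force, the opening and the grip force at its end, in the units of the state.
- state(): the state, without advancing time (a new reading comes with each control period).
- viewer.read_camera(name): name is "side" or "top"; returns (picture, depth): 480x640x3 uint8, red, green, blue; 480x640 float32, mm along the optical axis (not along the pixel's ray), 0 where there is no reading.
- viewer.get_calibration(name): a dict with "camera_matrix" (3x3 intrinsics, pixels), "world_to_cam" (4x4, takes a point from world to camera coordinates). Camera axes: x right, y up, looking along -z (the intrinsics and any distortion apply to the point x, -y, -z); pixel columns grow to the right and rows downward; lengths in mm; the calibration is good to about 2 mm. A picture is of the moment at which its call begins. get_calibration takes no time and is no camera call.
- env.job_done(): hands the job in; it is judged then, once.
Trained networks look in the newest picture that a camera, given by its name, has taken for a name from the list of things; names that differ only in an ending like _2 or _b are one class to them, and where a whole thing is asked for, a point or a joint stands for the part that bears it (a point fixed in the world has none). Each returns a list of dicts, best first, with "confidence" (0 to 1); they miss things now and then, are a little off and sometimes report something else, mostly with a low value. They report only what shows in the picture. A call takes as long as a camera call. They do not tell look-alikes from the thing itself.
- models.search_frame(camera, label): "position" ([x, y, z] in mm, in world coordinates, good to about 4 mm: the middle of the surface that is visible of it).
- models.mark_of(camera, label): "position" ([x, y, z] in mm, in world coordinates, good to about 4 mm: a listed point, or the origin of a listed thing).
The state is a dict: "t": time; "joints": joint angles; "qvel": joint speeds; "tau": joint torques, N m; "eef_pos": TCP position; "tcp_rot": TCP orientation; "ft_force": force on the tool from outside, world axes, zero at the start; "moment": the same for the moment, N m; "opening": opening from 0.0 (shut) to 1.0 (fully open); "grip_force": force on a finger pad.
Only numpy, scipy, OpenCV 4.12 (cv2) and the standard library are available. Lean on these libraries where they do the work, as an engineer would, in place of code of your own. Each camera call takes 0.05 s, during which the arm holds its last target. There are 200 camera calls.

## Working session

There is one attempt and no reset: what is moved stays moved. The work goes in short steps, Python scripts to look and compute and a tool call to move; the robot and the scene stay as the last step left them, time stands still between calls to the robot, and variables do not carry over. Pictures are saved under pics/ and viewed, at most 15 in all, crops included, and the job is handed in when it is done.

Besides the shell and the picture viewer there is one more tool, called after "Emit:" as name([rows], argument=value, ...), one row to a line, values as JSON. arm_command: Moves the arm, as the interface text tells. Scaled input: -1 to 1 covers 0.25 m each way for a shift and pi rad each way for a turn. Its arguments: {"type":"object","properties":{"rows":{"type":"array","items":{"type":"array"}},"claw":{"type":"number"}},"required":["rows"]}

```bash
mkdir -p pics; cat > h.py <<'E'
import numpy as np, cv2
from cell import state, viewer, env, models
def cloud(name):
    im,d=viewer.read_camera(name); c=viewer.get_calibration(name)
    K=np.array(c["camera_matrix"]);T=np.linalg.inv(np.array(c["world_to_cam"]))
    v,u=np.mgrid[0:480,0:640]
    x=(u-K[0,2])/K[0,0]*d; y=(v-K[1,2])/K[1,1]*d
    P=np.stack([x,-y,-d],-1)@T[:3,:3].T+T[:3,3]
    P[d==0]=np.nan
    return im,d,P
def save(im,n): cv2.imwrite(f'pics/{n}.png',cv2.cvtColor(im,cv2.COLOR_RGB2BGR))
E
python3 - <<'E'
from h import *
s=state();print({k:np.round(s[k],3).tolist() for k in("t","eef_pos","tcp_rot","opening","ft_force")})
for n in("top","side"):
    im,d,P=cloud(n);save(im,n+'0');c=viewer.get_calibration(n);print(n,np.round(c["camera_matrix"],1).tolist(),np.round(c["world_to_cam"],3).tolist())
    np.save(n+'0.npy',P)
for l in"earbud_case hotspot power_bank phone earbud_tray hotspot_tray bank_tray phone_tray mug clip_dish".split():
    print(l,[(np.round(r["position"]).tolist(),round(r["confidence"],2)) for r in models.mark_of("top",l)[:3]])
E
```

```text
{'t': 0.0, 'eef_pos': [241.96, 575.951, 182.955], 'tcp_rot': [-3.14, -0.0, 2.744], 'opening': 1.003, 'ft_force': [0.223, 0.973, -0.315]}
top [[438.4, 0.0, 322.7], [0.0, 438.4, 236.9], [0.0, 0.0, 1.0]] [[-0.028, -1.0, -0.006, 67.501], [0.998, -0.029, 0.048, -576.865], [-0.048, -0.005, 0.999, -1042.491], [0.0, 0.0, 0.0, 1.0]]
side [[542.3, 0.0, 315.5], [0.0, 542.3, 240.3], [0.0, 0.0, 1.0]] [[0.984, -0.176, -0.003, -536.153], [0.094, 0.512, 0.853, -139.061], [-0.149, -0.84, 0.521, -1229.138], [0.0, 0.0, 0.0, 1.0]]
earbud_case [([608.0, 408.0, -1.0], 0.59), ([751.0, 405.0, -4.0], 0.58), ([681.0, -218.0, -3.0], 0.35)]
hotspot [([476.0, 117.0, 31.0], 0.55)]
power_bank [([477.0, 116.0, 14.0], 0.65)]
phone [([474.0, 121.0, 1.0], 0.53)]
earbud_tray [([573.0, -100.0, -1.0], 0.64)]
hotspot_tray [([442.0, -105.0, 2.0], 0.74)]
bank_tray [([443.0, -303.0, -1.0], 0.55)]
phone_tray [([571.0, -305.0, -4.0], 0.81)]
mug [([386.0, 315.0, -1.0], 0.67), ([575.0, -100.0, 0.0], 0.55)]
clip_dish [([679.0, -216.0, -3.0], 0.59)]
```

View pics/top0.png

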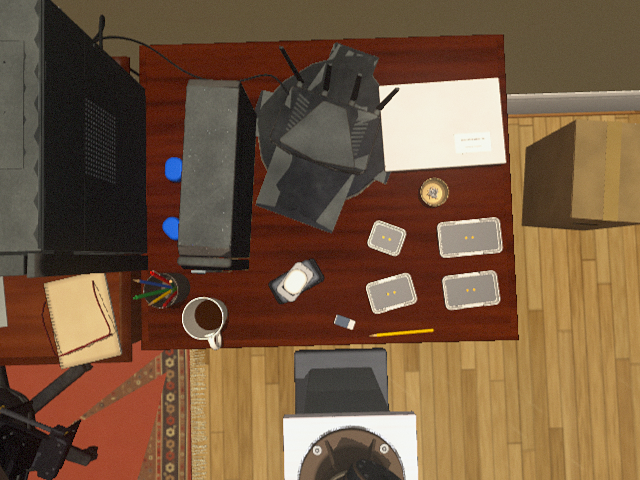

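View pics/side0.png

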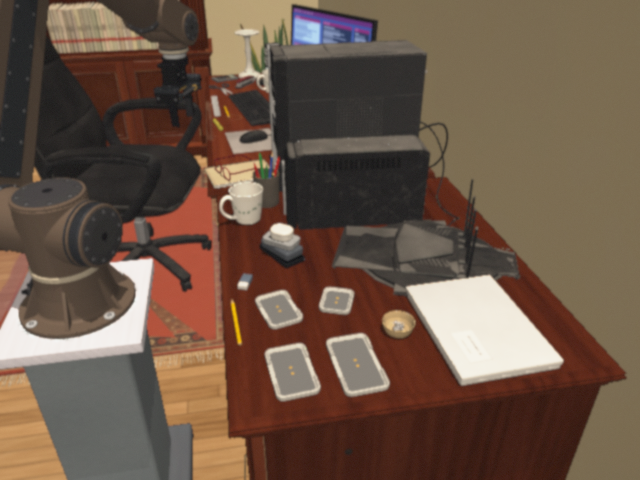

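The top picture shows the pile at (297,282) with the off-white case uppermost. The trays are earbud (387,238), hotspot (391,293), bank (471,290) and phone (470,237). There are two blue look-alikes at (174,168) and (171,228), so the white case on the pile fits the description. Next I'll confirm that in a crop and measure.

```bash
cat >> h.py <<'E'
def rect(pts):
    (c,(w,h),a)=cv2.minAreaRect(np.float32(pts)); 
    b=cv2.boxPoints((c,(w,h),a)); e=[b[1]-b[0],b[2]-b[1]]; L=max(e,key=np.linalg.norm)
    return np.round(c,1),np.round(sorted((w,h)),1),round(np.degrees(np.arctan2(L[1],L[0]))%180,1)
def trays(im,P):
    hsv=cv2.cvtColor(im,cv2.COLOR_RGB2HSV); 
    m=((hsv[...,1]<75)&(hsv[...,2]>90)&(P[...,2]<25)&(P[...,2]>-10)&(P[...,0]>380)&(P[...,0]<640)&(P[...,1]<-40)&(P[...,1]>-370)).astype(np.uint8)
    for c in cv2.findContours(m,cv2.RETR_EXTERNAL,cv2.CHAIN_APPROX_NONE)[0]:
        if cv2.contourArea(c)<200: continue
        q=np.array([P[v,u,:] for u,v in c[:,0]]); q=q[np.isfinite(q[:,0])]
        # centroid of filled mask too
        f=np.zeros(m.shape,np.uint8);cv2.drawContours(f,[c],-1,1,-1);a=P[f>0]
        print('tray',*rect(q[:,:2]),'centroid',np.nanmean(a,0).round(1))
def pile(P,ctr,bands,r=110):
    for lo,hi in bands:
        m=(P[...,2]>lo)&(P[...,2]<hi)&(np.hypot(P[...,0]-ctr[0],P[...,1]-ctr[1])<r)
        n,l,st,_=cv2.connectedComponentsWithStats(m.astype(np.uint8))
        if n<2: print(lo,'none');continue
        k=1+np.argmax(st[1:,4]);a=P[l==k]
        print('band',lo,hi,len(a),*rect(a[:,:2]),'mean',a.mean(0).round(1),'zmed',np.median(a[:,2]).round(1))
E
python3 - <<'E'
from h import *
for n in("top","side"):
    P=np.load(n+'0.npy');im=cv2.cvtColor(cv2.imread(f'pics/{n}0.png'),cv2.COLOR_BGR2RGB)
    print(n);trays(im,P);pile(P,(475,118),[(66,90),(45,90),(44,60),(26,90),(26,44),(6,90),(5,24)])
im=cv2.imread('pics/top0.png')[250:315,255:345];a=cv2.resize(im,None,fx=6,fy=6,interpolation=2)
im=cv2.imread('pics/side0.png')[210:275,250:315];b=cv2.resize(im,(390,390),interpolation=2)
cv2.imwrite('pics/c1.png',np.hstack([cv2.resize(a,(400,289)),np.zeros((289,4,3),np.uint8),cv2.resize(b,(289,289))]))
P=np.load('top0.npy'); print(P[262:304:3,270:326:4,2].round(0).astype(int))
E
```

```text
top
tray [ 439.2 -110.6] [ 79.  114.6] 104.1 centroid [ 439.2 -109.5    5.6]
tray [ 441.  -301.8] [ 85.1 135.5] 95.3 centroid [ 441.4 -301.5    5.5]
tray [ 571.9 -103.5] [70.  84.5] 68.1 centroid [ 572.5 -103.     5.8]
tray [ 568.  -299.4] [ 87.6 145. ] 93.6 centroid [ 568.3 -299.5    5.3]
band 66 90 443 [478.1 116.6] [45.2 57.3] 144.6 mean [478.1 116.4  78.6] zmed 78.7
band 45 90 827 [476.5 119.1] [51.9 88.1] 139.9 mean [477.3 117.9  66.3] zmed 75.0
band 44 60 382 [476.5 119.1] [51.9 88.1] 139.9 mean [476.2 119.8  52. ] zmed 52.0
band 26 90 1153 [476.5 119.1] [ 64.2 109.8] 127.0 mean [477.9 117.4  57.2] zmed 52.7
band 26 44 177 [488.2  82.7] [41.3 75.6] 176.6 mean [493.2  81.7  34.4] zmed 34.8
band 6 90 1423 [476.6 118.9] [ 69.8 129.4] 121.3 mean [478.  115.9  48.9] zmed 51.1
band 5 24 163 [485.7  74.4] [45.2 88.4] 166.5 mean [492.7  71.2  13.1] zmed 13.1
side
tray [ 443.6 -295.9] [ 86.8 148. ] 95.3 centroid [ 443.3 -304.6    4.1]
tray [ 571.7 -293.4] [ 92.8 157.8] 93.9 centroid [ 569.9 -300.7    3.9]
tray [ 441.5 -103.6] [ 83.5 130.4] 104.9 centroid [ 440.9 -112.4    3.9]
tray [574
[... 572 characters left out ...]
 [475.9 113.3] [ 63.7 129.6] 119.4 mean [475.9  84.   13.3] zmed 12.0
[[ 0  0  4 -4  3  2  0 51 33 38 31 13 -2  4]
 [ 1  3  2  2  0  0 53 49 54 34 36 12  0  0]
 [-1  0  3  1  2  2 54 51 53 51 36 29 15  3]
 [-1 -2  1  2  0 76 79 81 78 50 53 37 13 -1]
 [ 2 -2  0 14 52 76 81 75 81 63 55 36 30 11]
 [ 2  4 12 39 74 78 80 77 81 78 54 36 32 13]
 [-1 30 33 52 78 80 77 77 82 78 36 33 12 10]
 [13 35 35 51 79 80 81 80 79 53 35 15 -3  0]
 [12 37 53 55 78 79 80 81 73 34 13  1  0  1]
 [ 1 32 51 54 74 80 82 80 50 14 -1 -2 -2 -1]
 [-4 11 50 54 53 78 81 73  2 -2 -1 -1  3 -1]
 [-1 16 34 52 52 53 55  3  0  1  0  0 -1  2]
 [ 0 -3 14 35 51 52 55  2  2 -3  1 -1  2 -1]
 [ 1 -3 15 34 32 -3  2 -1  1 -2  2  1  1 -5]]
```

View pics/c1.png

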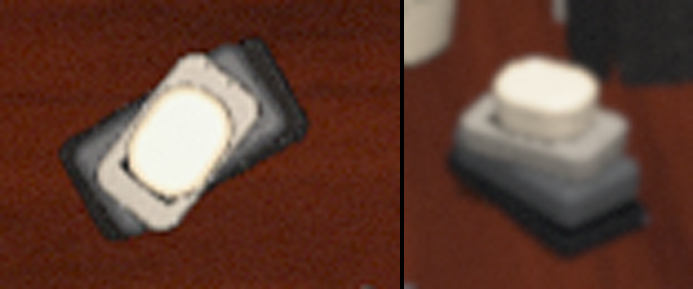

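The crop confirms it: the off-white pebble is on top (78 mm high), then the silver hotspot, slate bank and black phone, with top heights of 79/52/35/13 as expected. I'll write a planner helper that works out the shifts.

```bash
cat > p.py <<'E'
import sys,numpy as np
from cell import state
# usage: p.py x y z axisdeg : shift in normalised units in the axes AFTER the turn, and the turn
s=state();p=np.array(s["eef_pos"]);yaw=s["tcp_rot"][2]
x,y,z,a=map(float,sys.argv[1:5])
t=np.radians(a); k=np.round((yaw-t)/np.pi); t=t+k*np.pi
if len(sys.argv)>5: t+=float(sys.argv[5])*np.pi
R=lambda w:np.array([[np.cos(w),np.sin(w),0],[np.sin(w),-np.cos(w),0],[0,0,-1]])
d=np.array([x,y,z])-p
print('t',s["t"],'pos',p.round(1),'yaw',np.degrees(yaw).round(1),'rp',np.round(s["tcp_rot"][:2],3),'j6',round(s["joints"][5],2),'j1',round(s["joints"][0],2),'f',np.round(s["ft_force"],1))
print('turn',((yaw-t)/np.pi).round(4),'shift after turn',(R(t).T@d/250).round(4),'before turn',(R(yaw).T@d/250).round(4))
E
python3 p.py 478 116 120 145.5
```

```text
t 0.6 pos [242.1 576.2 183.6] yaw 157.2 rp [3.141 0.   ] j6 -0.11 j1 1.07 f [-0.2 -0.2 -0.2]
turn 0.065 shift after turn [-1.8202 -0.9827  0.2543] before turn [-1.583  -1.3316  0.2543]
```

Emit:
arm_command([
  [[0,0,0],0.0325],
  [[0,0,0],0.0325],
  [[-0.14,-0.0756,0],0],
  [[-0.14,-0.0756,0],0],
  [[-0.14,-0.0756,0],0],
], claw=1)

```text
t: 1.1
eef_pos: [296.8, 468.9, 183.5]
tcp_rot: [3.142, 0.0, 2.54]
ft_force: [0.4, 0.0, 0.5]
opening: 1.002
grip_force: 0.0
```

Emit:
arm_command([
  [[-0.14,-0.0756,0],0],
  [[-0.14,-0.0756,0],0],
  [[-0.14,-0.0756,0],0],
  [[-0.14,-0.0756,0],0],
  [[-0.14,-0.0756,0],0],
])

```text
t: 1.6
eef_pos: [387.8, 291.6, 183.8]
tcp_rot: [3.141, 0.0, 2.54]
ft_force: [-0.1, -0.5, 1.0]
opening: 1.001
grip_force: 0.0
```

Emit:
arm_command([
  [[-0.14,-0.0756,0.05],0],
  [[-0.14,-0.0756,0.05],0],
  [[-0.14,-0.0756,0.05],0],
  [[-0.14,-0.0756,0.05],0],
  [[-0.14,-0.0756,0.05],0],
])

```text
t: 2.1
eef_pos: [478.7, 114.5, 120.8]
tcp_rot: [3.141, 0.0, 2.54]
ft_force: [0.1, 0.6, 0.4]
opening: 1.001
grip_force: 0.0
```

```bash
python3 p.py 478 116 60.5 145.5; python3 - <<'E'
from h import *
im,d,P=cloud("side");save(cv2.resize(im[120:290,200:360],None,fx=3.4,fy=3.4),'s1')
E
```

```text
t 2.1 pos [478.7 114.5 120.8] yaw 145.5 rp [3.141 0.   ] j6 -0.87 j1 0.1 f [0.1 0.6 0.4]
turn 0.0 shift after turn [0.0055 0.0034 0.2411] before turn [0.0055 0.0034 0.2411]
```

View pics/s1.png

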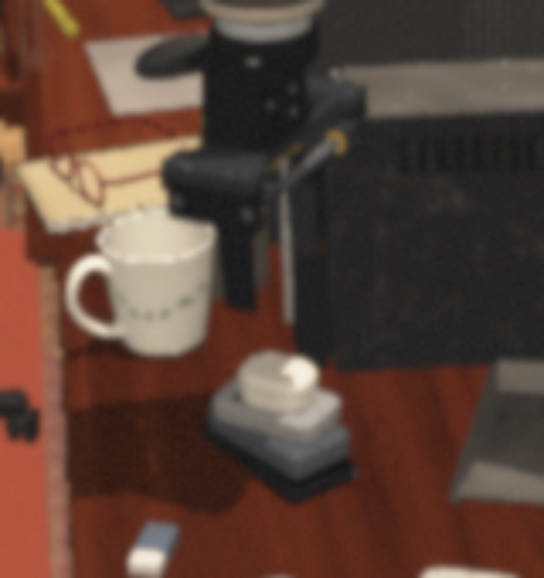

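The open fingers straddle the case at crop (280,380), so I'll descend and grip.

Emit:
arm_command([
  [[0.0055,0.0034,0.08],0],
  [[0,0,0.08],0],
  [[0,0,0.06],0],
  [[0,0,0.021],0],
  [[0,0,0],0],
])

```text
t: 2.65
eef_pos: [477.2, 117.6, 60.5]
tcp_rot: [-3.141, -0.001, 2.54]
ft_force: [-0.0, 0.4, 0.4]
opening: 1.003
grip_force: 0.0
```

Emit:
arm_command([
  [[0,0,0],0],
  [[0,0,0],0],
  [[0,0,0],0],
  [[0,0,0],0],
  [[0,0,0],0],
], claw=0)

```text
t: 3.15
eef_pos: [477.4, 117.6, 61.0]
tcp_rot: [3.141, 0.0, 2.54]
ft_force: [0.2, -0.7, -0.1]
opening: 0.633
grip_force: 0.0
```

Emit:
arm_command([
  [[0,0,0],0],
  [[0,0,0],0],
  [[0,0,0],0],
  [[0,0,0],0],
  [[0,0,0],0],
])

```text
t: 3.65
eef_pos: [477.3, 117.5, 60.8]
tcp_rot: [3.142, -0.0, 2.54]
ft_force: [0.6, 0.3, 0.8]
opening: 0.215
grip_force: 0.0
```

```bash
python3 - <<'E'
from h import *
im,d,P=cloud("side");im2,_,P2=cloud("top")
a=cv2.resize(im[190:280,240:330],(540,540));save(a,'s2')
a=cv2.resize(im2[230:310,255:345],(600,533));save(a,'t2')
s=state();print(s["t"],s["opening"],s["grip_force"])
E
```

```text
3.75 0.12731171676672773 0.0
```

View pics/s2.png

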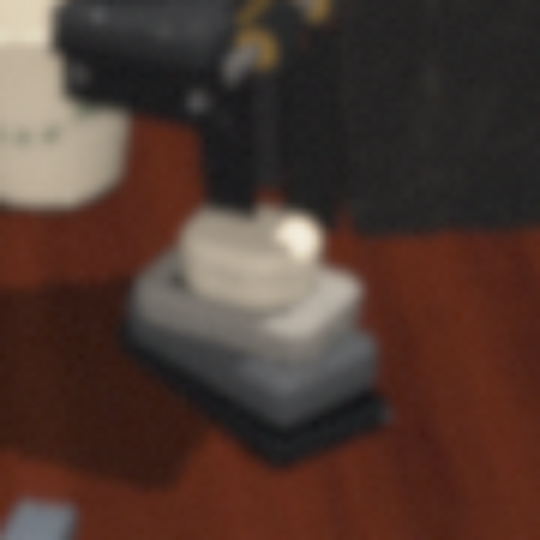

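```bash
python3 - <<'E'
from h import *
im,d,P=cloud("side");np.save('s2.npy',P)
im2,_,P2=cloud("top");np.save('t2.npy',P2)
print(P[190:262:5,262:304:3,2].round(0));print(P[190:262:5,262:304:3,1].round(0));print(P[190:262:5,262:304:3,0].round(0))
E
```

```text
[[211. 211. 212. 210. 210. 211. 207. 192. 191. 194. 186. 181. 121. 124.]
 [211. 212. 211. 213. 210. 209. 187. 188. 186. 186. 107. 107. 105. 105.]
 [199. 197. 201. 201. 203. 197. 184. 174. 177.  94.  94.  93.  93.  94.]
 [180. 181. 184. 186. 187. 185. 153. 140. 140.  81.  76.  80.  79.  78.]
 [ -1.  -2. 172. 172. 176. 171. 139. 124. 124.  64.  64.  63.  58.  62.]
 [ -2.   1.  -4.  -2. 120. 121. 122. 111. 110.  50.  49.  47.  49.  47.]
 [  3.  -2.  -2.  -1. 103. 106. 110. 107.  98.  32.  32.  31.  35.  34.]
 [ -2.   1.  -0.  -0.  78.  79.  91.  92.  78.  15.  18.  17.  16.  14.]
 [ -5.   1.  -3.  78.  79.  75.  79.  76.  78.  78.  75.  -3.  -4.  -1.]
 [ -5.  52.  50.  62.  63.  68.  71.  77.  70.  71.  64.  -1.  -2.  -4.]
 [ 35.  45.  50.  48.  48.  54.  56.  57.  59.  53.  52.  51.  47.  -2.]
 [ 19.  22.  28.  37.  38.  42.  43.  47.  51.  50.  48.  41.  32.  -1.]
 [  0.   9.  14.  19.  23.  31.  34.  33.  33.  38.  33.  35.  31.  26.]
 [ -3.  -3.  -4.   9.  13.  15.  22.  27.  30.  30.  24.  23.  15.  12.]
 [ -2.  -2.  -1.   0.  -1.   9.  10.  12.  15.  12.  11.  12.  11.   3.]]
[[ 6
[... 1487 characters left out ...]
. 475. 485. 492. 512. 521. 529. 537. 545.]
 [443. 452. 461. 469. 461. 468. 474. 482. 491. 513. 521. 529. 536. 544.]
 [441. 449. 457. 466. 462. 469. 475. 482. 492. 512. 520. 528. 537. 545.]
 [439. 446. 455. 452. 459. 467. 474. 482. 489. 496. 504. 529. 537. 545.]
 [436. 438. 446. 451. 459. 465. 472. 478. 487. 494. 503. 524. 533. 541.]
 [430. 436. 443. 451. 458. 465. 472. 479. 486. 494. 502. 510. 518. 537.]
 [429. 436. 443. 450. 457. 464. 471. 478. 484. 492. 499. 508. 517. 533.]
 [429. 435. 442. 449. 456. 463. 469. 477. 484. 491. 499. 506. 514. 523.]
 [427. 434. 442. 448. 455. 462. 469. 475. 482. 489. 498. 505. 514. 522.]
 [424. 432. 439. 447. 454. 460. 468. 475. 481. 489. 497. 504. 512. 521.]]
```

View pics/t2.png

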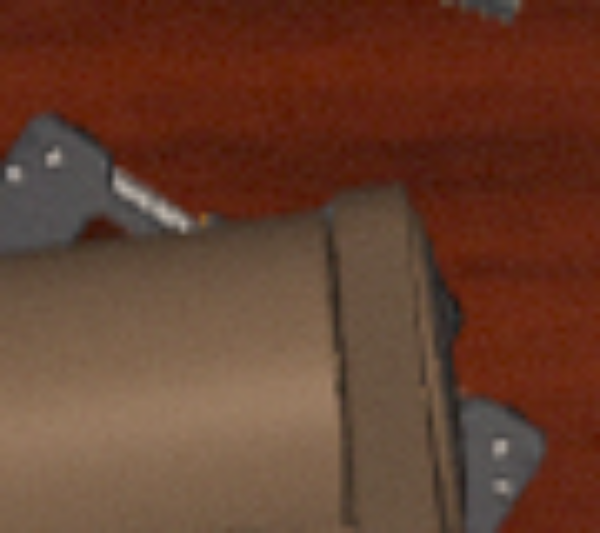

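Emit:
arm_command([
  [[0,0,-0.08],0],
  [[0,0,-0.08],0],
  [[0,0,-0.08],0],
  [[0,0,0],0],
  [[0,0,0],0],
])

```text
t: 4.35
eef_pos: [477.3, 117.5, 120.6]
tcp_rot: [3.141, 0.0, 2.54]
ft_force: [0.2, -0.2, 0.6]
opening: 0.002
grip_force: 0.0
```

```bash
python3 - <<'E'
from h import *
im,d,P=cloud("side");np.save('s3.npy',P)
s=state();print(s["t"],s["eef_pos"],s["opening"])
m=(np.hypot(P[...,0]-478,P[...,1]-116)<45)&(P[...,2]>85)
v,u=np.where(m);print(v.max());
for r in range(v.max(),v.max()-16,-2):
    q=P[r][m[r]];print(r,np.where(m[r])[0][[0,-1]],q.mean(0).round(1),q.min(0).round(1),q.max(0).round(1))
a=cv2.resize(im[170:260,240:330],(540,540));save(a,'s3')
pile(P,(475,118),[(66,84),(45,84),(26,84)])
E
```

```text
4.4 [477.00082236 117.47391764 120.18797078] 0.004359523160101901
203
203 [282 283] [482.9 105.2 152. ] [481.5 103.6 151. ] [484.3 106.8 152.9]
201 [275 284] [476.6 113.1 154. ] [466.5 106.6 150.9] [487.7 121.1 156.5]
199 [275 284] [476.6 110.8 160.6] [466.6 105.3 156.7] [487.7 120.2 163.5]
197 [274 284] [475.4 108.9 167. ] [464.1 101.2 163.6] [488.  117.1 170.2]
195 [274 284] [475.7 109.4 172.1] [464.2 100.7 170.2] [487.7 115.3 176. ]
193 [274 284] [475.8 108.5 177.9] [464.3 100.8 174.8] [488.3 114.1 181.1]
191 [274 284] [475.9 107.8 183.5] [464.5 101.6 180.2] [488.4 113.8 186.1]
189 [273 285] [476.3 109.  188.2] [462.4  97.7 182.5] [491.7 118.  193.5]
band 66 84 249 [478.1 112.2] [44.  56.4] 139.7 mean [477.5 106.5  75.1] zmed 76.5
band 45 84 553 [476.4 113.2] [54.7 90.1] 145.1 mean [476.8 102.7  62.8] zmed 62.5
band 26 84 870 [477.3 112.9] [ 65.6 111.5] 126.9 mean [477.7  97.4  52.5] zmed 50.1
```

View pics/s3.png

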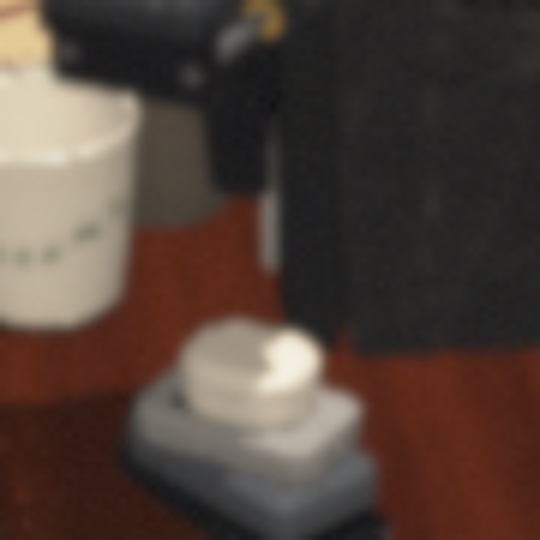

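The shut fingertips show at z≈152 in depth while the TCP reads 120, so the real tips sit about 30 mm above the reported TCP. The first close therefore passed over the case without touching it. I'll open, go lower and check the offset from near.

Emit:
arm_command([
  [[0,0.0,0],0],
  [[0,0,0],0],
  [[0,0,0],0],
  [[0,0,0],0],
  [[0,0,0],0],
], claw=1)

```text
t: 4.9
eef_pos: [477.3, 117.5, 120.7]
tcp_rot: [3.142, -0.0, 2.54]
ft_force: [-0.2, 0.8, 0.8]
opening: 0.368
grip_force: 0.0
```

Emit:
arm_command([
  [[0,0,0],0],
  [[0,0,0],0],
  [[0,0,0],0],
  [[0,0,0.1],0],
  [[0,0,0.1],0],
])

```text
t: 5.4
eef_pos: [477.8, 117.6, 70.7]
tcp_rot: [3.14, 0.002, 2.54]
ft_force: [0.9, -0.5, 0.5]
opening: 0.789
grip_force: 0.0
```

Emit:
arm_command([
  [[0,0,0.08],0],
  [[0,0,0.03],0],
  [[0,0,0],0],
  [[0,0,0],0],
  [[0,0,0],0],
])

```text
t: 5.9
eef_pos: [477.8, 117.6, 44.2]
tcp_rot: [3.141, 0.001, 2.54]
ft_force: [-0.7, -0.0, 0.2]
opening: 0.999
grip_force: 0.0
```

```bash
python3 p.py 478 115 30 145; python3 - <<'E'
from h import *
im,d,P=cloud("side");np.save('s4.npy',P);save(im,'s4full')
s=state();yaw=s["tcp_rot"][2];c=np.array([477.5,117]);ty=np.array([np.sin(yaw),-np.cos(yaw)]);tx=np.array([np.cos(yaw),np.sin(yaw)])
Q=P[...,:2]-c;a=Q@tx;b=Q@ty
for sg in(1,-1):
    m=(abs(a)<18)&(sg*b>38)&(sg*b<75)&(P[...,2]>40)&(P[...,2]<160)
    v,u=np.where(m)
    if len(v)==0: print('none');continue
    for r in range(v.max(),v.max()-9,-2):
        if m[r].any(): q=P[r][m[r]];print(sg,r,np.where(m[r])[0][[0,-1]],q.mean(0).round(1),(b[r][m[r]]).round(0),(a[r][m[r]]).round(0))
save(cv2.resize(im[170:260,240:330],(540,540)),'s4')
E
```

```text
t 5.9 pos [477.8 117.6  44.2] yaw 145.5 rp [3.141e+00 1.000e-03] j6 -0.86 j1 0.11 f [-0.7 -0.   0.2]
turn 0.0028 shift after turn [-0.0066 -0.0081  0.0567] before turn [-0.0066 -0.0082  0.0567]
1 221 [293 293] [512.7 147.9  75.4] [45.] [-12.]
1 219 [286 294] [506.1 155.5  77.8] [48. 48. 48. 50. 44. 46. 46. 50. 52.] [ 10.   7.   4.   2.  -4.  -6.  -9.  -9. -11.]
1 217 [286 294] [506.3 155.8  83.4] [51. 51. 47. 47. 46. 48. 47. 46. 52.] [ 11.   9.   3.   1.  -3.  -5.  -8. -12. -11.]
1 215 [286 294] [506.5 156.   89.2] [47. 44. 51. 47. 51. 46. 50. 51. 52.] [  9.   4.   5.   0.  -1.  -6.  -7.  -9. -12.]
1 213 [286 294] [506.6 155.9  95. ] [48. 48. 47. 46. 49. 48. 49. 50. 53.] [  9.   6.   3.  -0.  -2.  -5.  -8. -10. -11.]
-1 239 [274 275] [456.1  69.3  74.6] [-54. -49.] [-10.  -9.]
-1 237 [267 275] [448.2  72.7  79.1] [-51. -53. -56. -51. -52. -54. -53. -53. -56.] [ 11.   8.   3.   3.  -0.  -4.  -7.  -9. -14.]
-1 235 [267 275] [448.4  72.6  84.8] [-49. -50. -55. -54. -50. -51. -54. -60. -54.] [ 12.   9.   3.   1.   0.  -3.  -7. -14. -13.]
-1 233 [267 275] [448.5  70.7  91.5] [-54. -53. -54. -57. -55. -56. -58. -55. -50.] [  9.   7.   4.  -1.  -2.  -6. -10. -11. -11.]
-1 231 [266 275] [447.6  70.6  97.2] [-55. -56. -54. -56. -55. -55. -58. -55. -54. -54.] [ 11.   7.   6.   2.  -0.  -3.  -7.  -8. -11. -13.]
```

View pics/s4.png

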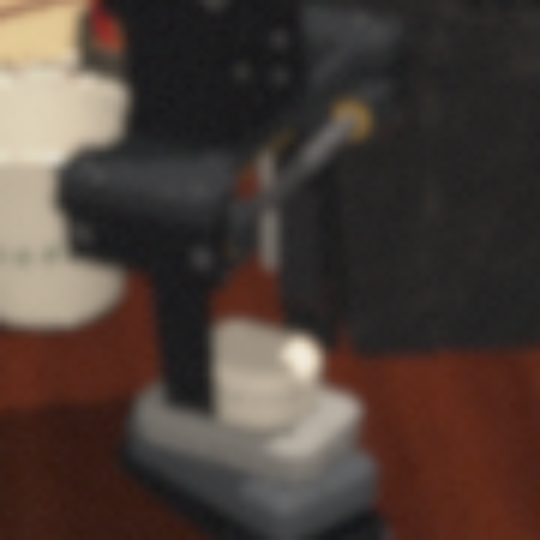

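The near fingertip is beside the case with its bottom at z≈76 and TCP 44, so the offset is 31 mm, the same as at the earlier height. I'll lower to a real tip height of 60 and close.

Emit:
arm_command([
  [[-0.007,-0.0125,0.03],0],
  [[0,0,0.029],0],
  [[0,0,0],0],
  [[0,0,0],0],
  [[0,0,0],0],
])

```text
t: 6.45
eef_pos: [477.1, 114.0, 28.5]
tcp_rot: [3.142, -0.0, 2.54]
ft_force: [0.3, 0.1, 0.5]
opening: 0.998
grip_force: 0.0
```

Emit:
arm_command([
  [[0,0,0],0],
  [[0,0,0],0],
  [[0,0,0],0],
  [[0,0,0],0],
  [[0,0,0],0],
], claw=0)

```text
t: 6.95
eef_pos: [477.0, 114.0, 28.6]
tcp_rot: [3.141, 0.0, 2.54]
ft_force: [0.2, -0.6, -0.2]
opening: 0.635
grip_force: 0.0
```

Emit:
arm_command([
  [[0,0,0],0],
  [[0,0,0],0],
  [[0,0,0],0],
  [[0,0,0],0],
  [[0,0,0],0],
])

```text
t: 7.45
eef_pos: [477.1, 114.0, 28.6]
tcp_rot: [3.141, 0.0, 2.54]
ft_force: [0.4, 0.1, 1.3]
opening: 0.473
grip_force: 29.9
```

Gripped: opening 0.473 is 45 mm. Next I'll lift while turning to the tray's axis of 68°.

Emit:
arm_command([
  [[0,0,-0.04],0],
  [[0,0,-0.08],0.043],
  [[0,0,-0.08],0.043],
  [[0,0,-0.08],0.043],
  [[0,0,0],0.043],
])

```text
t: 7.95
eef_pos: [478.1, 114.1, 101.4]
tcp_rot: [3.138, 0.001, 1.994]
ft_force: [-0.3, 0.4, 0.8]
opening: 0.471
grip_force: 29.9
```

Emit:
arm_command([
  [[0,0,0],0.043],
  [[0,0,0],0.043],
  [[0,0,0],0.043],
  [[0,0,0],0.043],
  [[0,0,0],0.043],
])

```text
t: 8.45
eef_pos: [477.0, 114.0, 99.2]
tcp_rot: [3.141, -0.0, 1.318]
ft_force: [-0.0, 0.9, -0.3]
opening: 0.473
grip_force: 29.9
```

```bash
python3 p.py 572.5 -104 -5 68
```

```text
t 8.45 pos [477.  114.   99.2] yaw 75.5 rp [ 3.141 -0.   ] j6 0.35 j1 0.1 f [-0.   0.9 -0.3]
turn 0.0418 shift after turn [-0.6653  0.681   0.4169] before turn [-0.7487  0.5879  0.4169]
```

Emit:
arm_command([
  [[0,0,0],0.042],
  [[-0.06,0.0614,0],0],
  [[-0.1,0.1024,0],0],
  [[-0.12,0.1228,0],0],
  [[-0.12,0.1228,0],0],
])

```text
t: 8.95
eef_pos: [535.5, -18.0, 99.4]
tcp_rot: [3.141, -0.0, 1.193]
ft_force: [1.1, 1.0, 0.2]
opening: 0.472
grip_force: 29.9
```

Emit:
arm_command([
  [[-0.12,0.1228,0],0],
  [[-0.1,0.1024,0.06],0],
  [[-0.0453,0.0464,0.1],0],
  [[0,0,0.1],0],
  [[0,0,0.1],0],
])

```text
t: 9.45
eef_pos: [573.7, -104.3, 8.2]
tcp_rot: [3.141, -0.0, 1.191]
ft_force: [1.1, 0.0, -0.1]
opening: 0.471
grip_force: 29.9
```

Emit:
arm_command([
  [[0,0,0.057],0],
  [[0,0,0],0],
  [[0,0,0],0],
  [[0,0,0],0],
  [[0,0,0],0],
])

```text
t: 9.95
eef_pos: [574.2, -103.6, -4.6]
tcp_rot: [3.14, -0.0, 1.192]
ft_force: [-0.6, -0.7, -0.3]
opening: 0.471
grip_force: 29.9
```

```bash
python3 p.py 572.5 -104 -19.4 68; python3 - <<'E'
from h import *
im,d,P=cloud("side")
pile(P,(572,-104),[(26,50)],70)
hsv=cv2.cvtColor(im,cv2.COLOR_RGB2HSV)
save(cv2.resize(im[250:330,290:390],(600,480)),'s5')
pile(P,(475,118),[(44,60),(26,44),(5,24)])
im2,d2,P2=cloud("top");pile(P2,(475,118),[(44,60),(26,44),(5,24),(26,60),(5,60)])
E
```

```text
t 9.95 pos [ 574.2 -103.6   -4.6] yaw 68.3 rp [ 3.14 -0.  ] j6 0.09 j1 -0.29 f [-0.6 -0.7 -0.3]
turn 0.0017 shift after turn [-0.0042 -0.0057  0.0593] before turn [-0.0042 -0.0057  0.0593]
band 26 50 433 [ 572.2 -107.5] [53.8 55.1] 108.6 mean [ 570.8 -115.    40.7] zmed 43.2
band 44 60 413 [477.  115.1] [56.5 90. ] 140.3 mean [475.9 111.2  50. ] zmed 50.2
band 26 44 235 [458.7  98.3] [ 38.7 103.3] 144.1 mean [469.6  88.6  34.7] zmed 34.3
band 5 24 289 [454.7 100.2] [ 34.1 130.9] 130.6 mean [465.8  86.   13.6] zmed 12.3
band 44 60 829 [476.5 119.1] [52.  87.8] 140.5 mean [476.6 118.9  52.3] zmed 52.3
band 26 44 179 [488.3  82.7] [41.3 75.5] 176.7 mean [493.1  81.5  34.4] zmed 34.6
band 5 24 161 [484.1  74.8] [45.3 86. ] 166.3 mean [492.4  71.2  13.2] zmed 13.2
band 26 60 1155 [476.9 118.7] [ 64.2 109.1] 127.1 mean [477.5 118.   47.2] zmed 51.4
band 5 60 1422 [476.7 118.9] [ 69.9 129.4] 121.3 mean [477.7 116.5  40.8] zmed 50.2
```

View pics/s5.png

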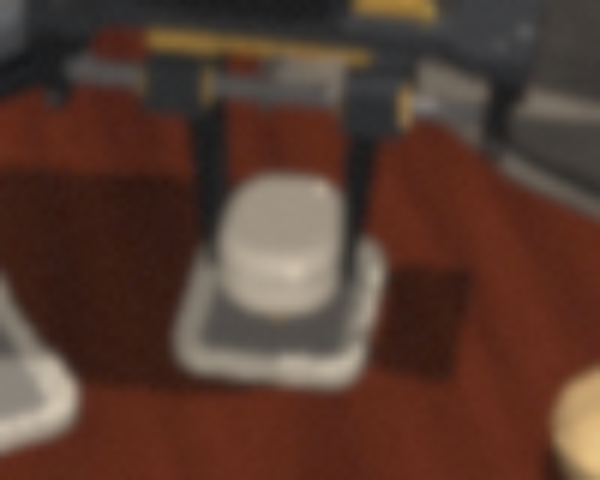

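```bash
python3 - <<'E'
from h import *
im,d,P=cloud("side");hsv=cv2.cvtColor(im,cv2.COLOR_RGB2HSV)
m=(hsv[...,2]>100)&(hsv[...,1]<70)&(np.hypot(P[...,0]-572,P[...,1]+104)<42)&(P[...,2]>14)&(P[...,2]<50)
n,l,st,_=cv2.connectedComponentsWithStats(m.astype(np.uint8));k=1+np.argmax(st[1:,4]);m=l==k
print(st[k])
a=P[m];y=np.radians(68);R=np.array([[np.cos(y),np.sin(y)],[np.sin(y),-np.cos(y)]])
q=(a[:,:2]-[573.5,-104.5])@R.T
print(rect(a[:,:2]),'along',np.percentile(q[:,0],[1,99]),'across',np.percentile(q[:,1],[1,99]),np.percentile(a[:,2],[1,50,99]))
t=a[:,2]>41;print(q[t].mean(0),rect(a[t][:,:2]))
E
```

```text
[324 280  23  23 415]
(array([ 570.1, -108.9]), array([50.4, 54.5]), np.float32(85.2)) along [-30.91905373  21.42995902] across [-21.07085377  22.73026969] [20.99127439 42.43001615 46.74960307]
[-4.40170631  0.77160331] (array([ 572.7, -107.7]), array([42.2, 55.5]), np.float32(77.2))
```

Emit:
arm_command([
  [[0.005,-0.003,0],0],
  [[0,0,0.02],0],
  [[0,0,0.02],0],
  [[0,0,0.013],0],
  [[0,0,0.003],0],
])

```text
t: 10.6
eef_pos: [573.2, -102.0, -19.7]
tcp_rot: [-3.141, -0.0, 1.192]
ft_force: [-4.1, 1.7, 15.4]
opening: 0.471
grip_force: 29.9
```

Emit:
arm_command([
  [[0,0,0.002],0],
  [[0,0,0],0],
  [[0,0,0],0],
  [[0,0,0],0],
  [[0,0,0],0],
])

```text
t: 11.1
eef_pos: [573.2, -102.0, -19.7]
tcp_rot: [-3.141, -0.0, 1.192]
ft_force: [-3.9, -0.1, 11.7]
opening: 0.471
grip_force: 29.9
```

Contact came at the expected floor height, so I'll release and lift.

Emit:
arm_command([
  [[0,0,0],0],
  [[0,0,0],0],
  [[0,0,0],0],
  [[0,0,0],0],
  [[0,0,0],0],
], claw=0.7)

```text
t: 11.6
eef_pos: [573.4, -102.1, -20.4]
tcp_rot: [-3.141, -0.0, 1.192]
ft_force: [-0.5, 0.5, 0.7]
opening: 0.699
grip_force: 0.0
```

Emit:
arm_command([
  [[0,0,-0.02],0],
  [[0,0,-0.06],0],
  [[0,0,-0.12],0],
  [[0,0,-0.15],0],
  [[0,0,-0.15],0],
], claw=1)

```text
t: 12.1
eef_pos: [573.1, -102.0, 106.3]
tcp_rot: [-3.141, -0.0, 1.192]
ft_force: [0.5, -0.1, 0.5]
opening: 0.993
grip_force: 0.0
```

```bash
python3 p.py 477 117.5 70 140.5; python3 - <<'E'
from h import *
im,d,P=cloud("side");hsv=cv2.cvtColor(im,cv2.COLOR_RGB2HSV)
save(cv2.resize(im[250:330,290:390],(600,480)),'s6')
m=(hsv[...,1]<70)&(np.hypot(P[...,0]-572,P[...,1]+104)<42)&(P[...,2]>24)&(P[...,2]<40)
a=P[m];print(rect(a[:,:2]),a.mean(0),len(a))
E
```

```text
t 12.1 pos [ 573.1 -102.   106.3] yaw 68.3 rp [-3.141 -0.   ] j6 0.09 j1 -0.29 f [ 0.5 -0.1  0.5]
turn -0.4012 shift after turn [0.8552 0.433  0.1451] before turn [ 0.6735 -0.6821  0.1451]
(array([ 572.2, -106. ]), array([44.7, 55.9]), np.float32(77.4)) [ 571.90192406 -109.32733474   28.93608676] 279
```

View pics/s6.png

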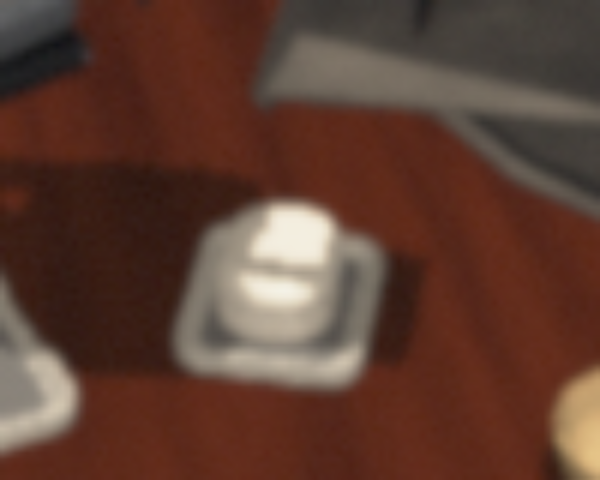

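The case sits flat in its tray at crop (280,270), with free margin all round. Now the hotspot: turn, then move over the pile.

Emit:
arm_command([
  [[0,0,0],-0.0446],
  [[0,0,0],-0.0446],
  [[0,0,0],-0.0446],
  [[0,0,0],-0.0446],
  [[0,0,0],-0.0446],
])

```text
t: 12.65
eef_pos: [573.4, -102.1, 105.0]
tcp_rot: [3.141, 0.0, 1.898]
ft_force: [-0.4, -0.5, -0.2]
opening: 0.998
grip_force: 0.0
```

Emit:
arm_command([
  [[0,0,0],-0.0446],
  [[0,0,0],-0.0446],
  [[0,0,0],-0.0446],
  [[0,0,0],-0.0446],
  [[0.1,0.05,0],0],
])

```text
t: 13.15
eef_pos: [563.0, -78.1, 104.8]
tcp_rot: [3.141, 0.001, 2.456]
ft_force: [-0.3, 0.3, -0.6]
opening: 1.001
grip_force: 0.0
```

Emit:
arm_command([
  [[0.16,0.081,0],0],
  [[0.16,0.081,0],0],
  [[0.16,0.081,0],0],
  [[0.16,0.081,0.04],0],
  [[0.115,0.059,0.1],0],
])

```text
t: 13.65
eef_pos: [477.0, 119.4, 71.1]
tcp_rot: [3.139, 0.003, 2.454]
ft_force: [0.5, -0.6, -0.3]
opening: 1.001
grip_force: 0.0
```

```bash
python3 p.py 476.8 117.5 8.6 140.5
```

```text
t 13.65 pos [477.  119.4  71.1] yaw 140.6 rp [3.139e+00 3.000e-03] j6 -0.77 j1 0.11 f [ 0.5 -0.6 -0.3]
turn 0.0005 shift after turn [-0.0042 -0.0064  0.25  ] before turn [-0.0042 -0.0064  0.25  ]
```

Emit:
arm_command([
  [[-0.004,-0.006,0.08],0],
  [[0,0,0.08],0],
  [[0,0,0.06],0],
  [[0,0,0.03],0],
  [[0,0,0],0],
])

```text
t: 14.15
eef_pos: [476.7, 115.5, 6.8]
tcp_rot: [-3.141, -0.001, 2.453]
ft_force: [-0.8, 0.0, -0.6]
opening: 1.0
grip_force: 0.0
```

Emit:
arm_command([
  [[0,0,0],0],
  [[0,0,0],0],
  [[0,0,0],0],
  [[0,0,0],0],
  [[0,0,0],0],
], claw=0)

```text
t: 14.65
eef_pos: [477.1, 115.5, 7.5]
tcp_rot: [3.141, 0.0, 2.453]
ft_force: [0.2, -0.4, 0.2]
opening: 0.636
grip_force: 0.0
```

Emit:
arm_command([
  [[0,0,0],0],
  [[0,0,0],0],
  [[0,0,0],0],
  [[0,0,0],0],
  [[0,0,0],0],
])

```text
t: 15.15
eef_pos: [477.2, 115.6, 7.5]
tcp_rot: [3.141, 0.0, 2.453]
ft_force: [0.1, 0.3, 4.6]
opening: 0.544
grip_force: 30.0
```

Emit:
arm_command([
  [[0,0,-0.04],0],
  [[0,0,-0.08],0],
  [[0,0,-0.08],0.0403],
  [[0,0,-0.08],0.0403],
  [[0,0,0],0.0403],
])

```text
t: 15.65
eef_pos: [477.7, 115.6, 79.8]
tcp_rot: [3.139, 0.001, 2.068]
ft_force: [0.2, 0.2, -2.3]
opening: 0.544
grip_force: 30.0
```

Emit:
arm_command([
  [[0,0,0],0.0403],
  [[0,0,0],0.0403],
  [[0,0,0],0],
  [[0,0,0],0],
  [[0,0,0],0],
])

```text
t: 16.15
eef_pos: [476.9, 115.5, 77.4]
tcp_rot: [-3.141, -0.0, 1.823]
ft_force: [0.2, 0.2, -1.0]
opening: 0.548
grip_force: 30.0
```

```bash
python3 p.py 440 -112 -8 104.3
python3 - <<'E'
from h import *
im2,d2,P2=cloud("top");im,d,P=cloud("side");pile(P,(475,118),[(26,44),(5,24),(5,44)])
E
```

```text
t 16.15 pos [476.9 115.5  77.4] yaw 104.4 rp [-3.141 -0.   ] j6 -0.15 j1 0.1 f [ 0.2  0.2 -1. ]
turn 0.0007 shift after turn [-0.8454 -0.3677  0.3415] before turn [-0.8445 -0.3696  0.3415]
band 26 44 557 [475.6 116.6] [ 58.9 113.7] 124.2 mean [476.6 109.   32.8] zmed 33.2
band 5 24 360 [476.4 113.5] [ 64.4 130. ] 118.3 mean [477.5  83.4  13.3] zmed 12.1
band 5 44 943 [476.9 113.8] [ 65.6 130. ] 118.3 mean [476.9  98.6  25.1] zmed 30.5
```

Emit:
arm_command([
  [[-0.08,-0.0348,0],0],
  [[-0.14,-0.0609,0],0],
  [[-0.14,-0.0609,0],0],
  [[-0.14,-0.0609,0],0],
  [[-0.14,-0.0609,0],0],
])

```text
t: 16.75
eef_pos: [448.6, -58.0, 77.3]
tcp_rot: [3.141, -0.0, 1.821]
ft_force: [0.7, 0.4, -0.6]
opening: 0.541
grip_force: 30.0
```

Emit:
arm_command([
  [[-0.12,-0.0522,0],0],
  [[-0.0854,-0.0371,0.04],0],
  [[0,0,0.1],0],
  [[0,0,0.1],0],
  [[0,0,0.08],0],
])

```text
t: 17.25
eef_pos: [439.8, -112.2, -3.8]
tcp_rot: [-3.141, -0.0, 1.82]
ft_force: [0.5, -0.5, -1.8]
opening: 0.546
grip_force: 30.0
```

Emit:
arm_command([
  [[0,0,0.02],0],
  [[0,0,0],0],
  [[0,0,0],0],
  [[0,0,0],0],
  [[0,0,0],0],
])

```text
t: 17.75
eef_pos: [440.4, -112.0, -7.0]
tcp_rot: [3.14, 0.001, 1.82]
ft_force: [-0.1, 0.4, -1.4]
opening: 0.546
grip_force: 30.0
```

```bash
python3 p.py 440 -112 -23.5 104.3
python3 - <<'E'
from h import *
im,d,P=cloud("side");save(cv2.resize(im[270:350,230:330],(600,480)),'s7')
pile(P,(440,-112),[(25,45)],70)
E
```

```text
t 17.75 pos [ 440.4 -112.    -7. ] yaw 104.3 rp [3.14e+00 1.00e-03] j6 -0.64 j1 -0.39 f [-0.1  0.4 -1.4]
turn -0.0001 shift after turn [ 0.0006 -0.0016  0.0661] before turn [ 0.0006 -0.0016  0.0661]
band 25 45 670 [ 438.7 -114.7] [65.4 92. ] 112.8 mean [ 442.8 -122.    35.5] zmed 36.0
```

View pics/s7.png

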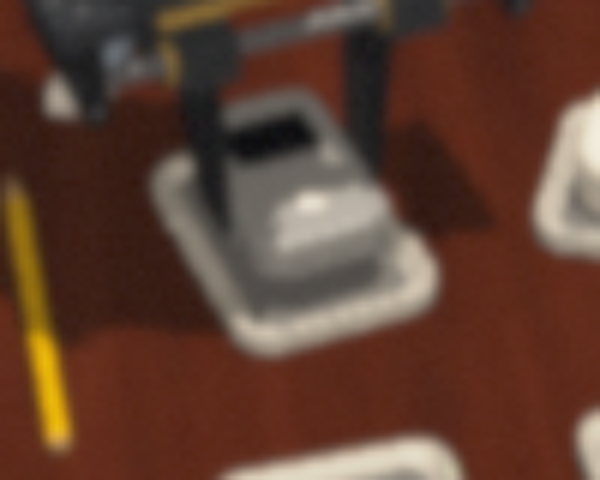

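The hotspot hovers over its own tray, fingers in line with the thumb gaps. Lowering it now.

Emit:
arm_command([
  [[0,0,0.02],0],
  [[0,0,0.02],0],
  [[0,0,0.015],0],
  [[0,0,0.007],0],
  [[0,0,0.003],0],
])

```text
t: 18.3
eef_pos: [439.8, -111.9, -23.6]
tcp_rot: [-3.141, -0.0, 1.82]
ft_force: [-3.8, 0.4, 27.2]
opening: 0.542
grip_force: 30.0
```

Emit:
arm_command([
  [[0,0,0.002],0],
  [[0,0,0],0],
  [[0,0,0],0],
  [[0,0,0],0],
  [[0,0,0],0],
])

```text
t: 18.8
eef_pos: [439.8, -111.9, -23.6]
tcp_rot: [3.141, 0.0, 1.82]
ft_force: [-3.3, 0.9, 21.5]
opening: 0.544
grip_force: 30.0
```

Emit:
arm_command([
  [[0,0,0],0],
  [[0,0,0],0],
  [[0,0,0],0],
  [[0,0,0],0],
  [[0,0,0],0],
], claw=0.75)

```text
t: 19.3
eef_pos: [440.0, -111.9, -24.6]
tcp_rot: [-3.141, -0.0, 1.82]
ft_force: [1.1, 0.0, -0.6]
opening: 0.751
grip_force: 0.0
```

Emit:
arm_command([
  [[0,0,-0.02],0],
  [[0,0,-0.06],0],
  [[0,0,-0.12],0],
  [[0,0,-0.12],-0.042],
  [[0,0,-0.12],-0.042],
], claw=1)

```text
t: 19.8
eef_pos: [439.7, -111.9, 86.9]
tcp_rot: [-3.141, -0.0, 2.089]
ft_force: [0.6, -0.0, 0.2]
opening: 0.996
grip_force: 0.0
```

```bash
python3 - <<'E'
from h import *
im2,d2,P2=cloud("top");im,d,P=cloud("side")
print('side');pile(P,(475,118),[(28,44),(5,24),(5,44)]);pile(P,(440,-112),[(15,30)],70)
print('top');pile(P2,(475,118),[(28,44),(5,24),(5,44)])
a=cv2.resize(im[270:350,230:330],(400,320));b=cv2.resize(im2[250:315,260:340],(394,320));save(np.hstack([a,b]),'s8')
E
python3 p.py 476.5 117 60 127
```

```text
side
band 28 44 339 [480.7 106.5] [58.9 86.9] 121.2 mean [473.8 106.3  33. ] zmed 33.2
band 5 24 300 [479.6 104.9] [ 65.5 109.6] 119.3 mean [477.8  78.9  13. ] zmed 11.9
band 5 44 684 [480.6 105.4] [ 67.7 109.6] 119.3 mean [476.   92.9  23.9] zmed 28.7
band 15 30 605 [ 439.1 -112.8] [52.4 90.3] 104.1 mean [ 438.9 -115.7   19.7] zmed 19.7
top
band 28 44 1103 [477.  119.2] [ 57.8 107.6] 123.1 mean [477.1 118.9  34.9] zmed 35.0
band 5 24 167 [478.   79.2] [49.5 97.2] 160.0 mean [490.9  72.4  13. ] zmed 13.0
band 5 44 1381 [477.  119.4] [ 64.9 128.3] 117.9 mean [477.2 117.2  30.5] zmed 34.3
t 19.9 pos [ 441.4 -112.5   88.8] yaw 119.6 rp [3.138 0.004] j6 -0.91 j1 -0.39 f [ 0.7  0.3 -0.5]
turn -0.041 shift after turn [0.6485 0.6645 0.1151] before turn [0.7285 0.5757 0.1151]
```

View pics/s8.png

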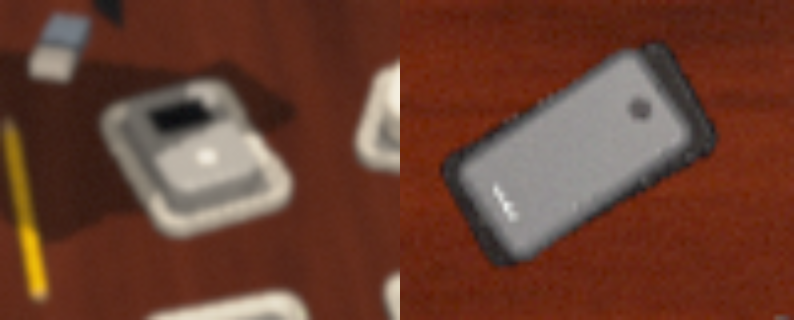

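The hotspot lies flat in its tray (left half, centre (200,160)). In the right half the bank is on the phone, its axis at 123°. Next, the bank.

Emit:
arm_command([
  [[0,0,0],-0.0194],
  [[0.06,0.0544,0],0],
  [[0.12,0.1089,0],0],
  [[0.12,0.1089,0],0],
  [[0.12,0.1089,0],0],
])

```text
t: 20.4
eef_pos: [462.7, 29.3, 85.0]
tcp_rot: [-3.141, -0.001, 2.142]
ft_force: [0.0, -0.1, -0.5]
opening: 0.999
grip_force: 0.0
```

Emit:
arm_command([
  [[0.12,0.1089,0.02],0],
  [[0.1,0.0907,0.1],0],
  [[0.05,0.0453,0.1],0],
  [[0,0,0],0],
  [[0,0,0],0],
])

```text
t: 20.9
eef_pos: [477.2, 117.8, 30.1]
tcp_rot: [-3.14, -0.001, 2.145]
ft_force: [0.1, -0.2, -0.7]
opening: 0.999
grip_force: 0.0
```

```bash
python3 p.py 477 118 -13.5 123.1
```

```text
t 20.9 pos [477.2 117.8  30.1] yaw 122.9 rp [-3.14e+00 -1.00e-03] j6 -0.47 j1 0.11 f [ 0.1 -0.2 -0.7]
turn -0.0013 shift after turn [ 1.200e-03 -1.000e-04  1.745e-01] before turn [ 1.200e-03 -1.000e-04  1.745e-01]
```

Emit:
arm_command([
  [[0,0,0.07],-0.001],
  [[0,0,0.06],0],
  [[0,0,0.03],0],
  [[0,0,0.0145],0],
  [[0,0,0],0],
])

```text
t: 21.4
eef_pos: [477.9, 117.4, -12.8]
tcp_rot: [3.141, 0.0, 2.147]
ft_force: [-0.4, 0.0, 1.2]
opening: 0.996
grip_force: 0.0
```

Emit:
arm_command([
  [[0,0,0],0],
  [[0,0,0],0],
  [[0,0,0],0],
  [[0,0,0],0],
  [[0,0,0],0],
], claw=0)

```text
t: 21.9
eef_pos: [477.8, 117.9, -13.0]
tcp_rot: [3.141, 0.0, 2.148]
ft_force: [0.5, -0.3, 0.1]
opening: 0.637
grip_force: 0.0
```

Emit:
arm_command([
  [[0,0,0],0],
  [[0,0,0],0],
  [[0,0,0],0],
  [[0,0,0],0],
  [[0,0,0],0],
])

```text
t: 22.4
eef_pos: [477.8, 117.9, -13.0]
tcp_rot: [3.141, -0.0, 2.148]
ft_force: [-0.0, 0.8, 4.1]
opening: 0.61
grip_force: 30.0
```

Emit:
arm_command([
  [[0,0,-0.03],0],
  [[0,0,-0.07],0],
  [[0,0,-0.08],0.0386],
  [[0,0,-0.08],0.0386],
  [[0,0,-0.02],0.0386],
])

```text
t: 22.9
eef_pos: [478.3, 117.9, 58.9]
tcp_rot: [3.139, 0.0, 1.779]
ft_force: [-0.5, 0.1, -3.4]
opening: 0.608
grip_force: 30.0
```

Emit:
arm_command([
  [[0,0,0],0.0386],
  [[-0.06,-0.0108,0],0],
  [[-0.12,-0.0215,0],0],
  [[-0.15,-0.0269,0],0],
  [[-0.15,-0.0269,0],0],
])

```text
t: 23.4
eef_pos: [466.9, -4.6, 57.1]
tcp_rot: [-3.141, -0.0, 1.664]
ft_force: [0.8, 0.9, -1.5]
opening: 0.609
grip_force: 30.0
```

Emit:
arm_command([
  [[-0.15,-0.0269,0],0],
  [[-0.15,-0.0269,0],0],
  [[-0.15,-0.0269,0],0],
  [[-0.15,-0.0269,0],0],
  [[-0.15,-0.0269,0],0],
])

```text
t: 23.9
eef_pos: [450.5, -194.9, 57.1]
tcp_rot: [-3.141, -0.0, 1.663]
ft_force: [1.2, -0.4, -3.2]
opening: 0.608
grip_force: 30.0
```

Emit:
arm_command([
  [[-0.15,-0.0269,0],0],
  [[-0.15,-0.0269,0],0],
  [[-0.1,-0.0179,0],0],
  [[-0.033,-0.006,0],0],
  [[0,0,0],0],
])

```text
t: 24.4
eef_pos: [441.3, -303.4, 56.8]
tcp_rot: [-3.141, -0.0, 1.661]
ft_force: [-0.2, 0.2, -2.5]
opening: 0.609
grip_force: 30.0
```

```bash
python3 p.py 442 -303 -6 95.3
python3 - <<'E'
from h import *
im,d,P=cloud("top");pile(P,(475,118),[(7,24)])
im,d,P=cloud("side");pile(P,(475,118),[(7,24)])
E
```

```text
t 24.4 pos [ 441.3 -303.4   56.8] yaw 95.2 rp [-3.141 -0.   ] j6 -0.82 j1 -0.73 f [-0.2  0.2 -2.5]
turn -0.0007 shift after turn [0.0014 0.003  0.2512] before turn [0.0014 0.003  0.2512]
band 7 24 1360 [476.  118.8] [ 62.7 128.2] 117.7 mean [476.  118.5  13.5] zmed 13.5
7 none
```

Emit:
arm_command([
  [[0,0.003,0.08],0],
  [[0,0,0.08],0],
  [[0,0,0.06],0],
  [[0,0,0.031],0],
  [[0,0,0],0],
])

```text
t: 25.0
eef_pos: [442.3, -301.7, -6.5]
tcp_rot: [-3.14, -0.001, 1.664]
ft_force: [-0.2, -0.9, -2.5]
opening: 0.608
grip_force: 30.0
```

```bash
python3 p.py 442 -303 -22 95.3
python3 - <<'E'
from h import *
im,d,P=cloud("side");save(cv2.resize(im[320:420,240:360],(600,500)),'s9')
E
```

```text
t 25.0 pos [ 442.3 -301.7   -6.5] yaw 95.3 rp [-3.14e+00 -1.00e-03] j6 -0.82 j1 -0.72 f [-0.2 -0.9 -2.5]
turn 0.0002 shift after turn [-0.0052 -0.0018  0.062 ] before turn [-0.0052 -0.0018  0.062 ]
```

View pics/s9.png

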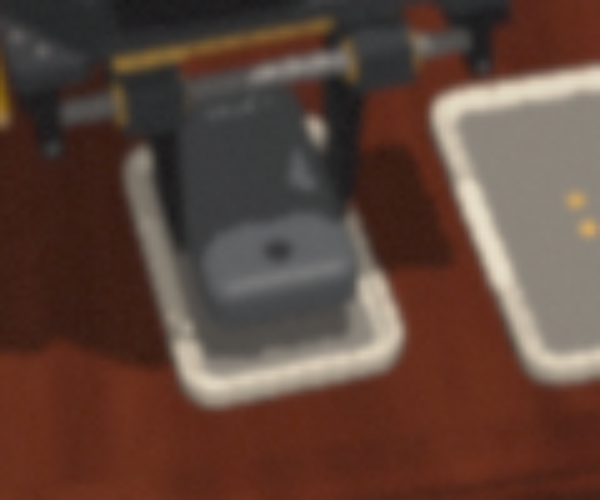

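The bank is over its tray, well inside the lip with the fingers at the gaps. Lowering.

Emit:
arm_command([
  [[-0.003,-0.004,0.02],0],
  [[0,0,0.02],0],
  [[0,0,0.013],0],
  [[0,0,0.006],0],
  [[0,0,0.002],0],
])

```text
t: 25.55
eef_pos: [441.5, -303.7, -21.3]
tcp_rot: [-3.142, -0.0, 1.663]
ft_force: [0.0, 0.0, -3.3]
opening: 0.612
grip_force: 30.0
```

Emit:
arm_command([
  [[0,0,0.003],0],
  [[0,0,0],0],
  [[0,0,0],0],
  [[0,0,0],0],
  [[0,0,0],0],
])

```text
t: 26.05
eef_pos: [441.6, -303.7, -21.8]
tcp_rot: [3.141, -0.0, 1.663]
ft_force: [0.2, -0.1, -3.1]
opening: 0.61
grip_force: 30.0
```

Not yet in contact, so I'll go a little lower, then release.

Emit:
arm_command([
  [[0,0,0.002],0],
  [[0,0,0.002],0],
  [[0,0,0],0],
  [[0,0,0],0],
  [[0,0,0],0],
])

```text
t: 26.55
eef_pos: [441.6, -303.8, -22.0]
tcp_rot: [3.141, 0.0, 1.663]
ft_force: [-2.3, 2.1, 11.5]
opening: 0.608
grip_force: 30.0
```

Emit:
arm_command([
  [[0,0,0],0],
  [[0,0,0],0],
  [[0,0,0],0],
  [[0,0,0],0],
  [[0,0,0],0],
], claw=0.78)

```text
t: 27.05
eef_pos: [441.5, -303.7, -23.0]
tcp_rot: [-3.142, -0.0, 1.663]
ft_force: [-0.2, 0.1, -0.8]
opening: 0.782
grip_force: 0.0
```

Emit:
arm_command([
  [[0,0,-0.02],0],
  [[0,0,-0.06],0],
  [[0,0,-0.12],0],
  [[0,0,-0.12],-0.042],
  [[0,0,-0.08],-0.042],
], claw=1)

```text
t: 27.55
eef_pos: [441.9, -304.0, 79.3]
tcp_rot: [3.141, 0.001, 1.932]
ft_force: [-0.8, 0.1, 0.8]
opening: 0.997
grip_force: 0.0
```

```bash
python3 p.py 476.2 117.5 50 117.7
python3 - <<'E'
from h import *
im,d,P=cloud("side");pile(P,(442,-303),[(16,32)],80);print('phone');pile(P,(475,118),[(7,24)])
im,d,P=cloud("top");pile(P,(475,118),[(7,24)])
E
```

```text
t 27.55 pos [ 441.9 -304.    79.3] yaw 110.7 rp [3.141e+00 1.000e-03] j6 -1.09 j1 -0.73 f [-0.8  0.1  0.8]
turn -0.039 shift after turn [1.4288 0.9053 0.1172] before turn [1.5287 0.7242 0.1172]
band 16 32 1298 [ 441.6 -306.5] [ 57.9 109.8] 94.9 mean [ 441.  -311.4   24.3] zmed 24.7
phone
band 7 24 3 [526.4  72.1] [1.4 3.3] 31.3 mean [526.4  71.8   8.5] zmed 8.9
band 7 24 1358 [475.8 118.5] [ 62.2 127.7] 117.5 mean [475.8 118.5  13.4] zmed 13.4
```

The bank is seated (top at 25, axis 95°). Last is the phone at (476,118), axis 117.5°.

Emit:
arm_command([
  [[0,0,0],-0.0378],
  [[0.08,0.0502,0],0],
  [[0.15,0.094,0],0],
  [[0.15,0.094,0],0],
  [[0.15,0.094,0],0],
])

```text
t: 28.15
eef_pos: [454.3, -146.3, 76.3]
tcp_rot: [-3.141, -0.001, 2.041]
ft_force: [1.0, -0.1, -0.9]
opening: 0.999
grip_force: 0.0
```

Emit:
arm_command([
  [[0.15,0.094,0],0],
  [[0.15,0.094,0],0],
  [[0.15,0.094,0],0],
  [[0.15,0.094,0],0],
  [[0.15,0.094,0.04],0],
])

```text
t: 28.65
eef_pos: [473.8, 74.4, 67.1]
tcp_rot: [3.141, 0.0, 2.042]
ft_force: [1.3, -0.7, -0.8]
opening: 1.0
grip_force: 0.0
```

Emit:
arm_command([
  [[0.1,0.0627,0.08],0],
  [[0.055,0.0345,0.1],0],
  [[0,0,0.04],0],
  [[0,0,0],0],
  [[0,0,0],0],
])

```text
t: 29.15
eef_pos: [477.5, 117.3, 12.3]
tcp_rot: [-3.141, -0.0, 2.044]
ft_force: [1.1, 0.2, 0.6]
opening: 1.0
grip_force: 0.0
```

```bash
python3 p.py 475.8 118 -27 117.5
```

```text
t 29.15 pos [477.5 117.3  12.3] yaw 117.1 rp [-3.141 -0.   ] j6 -0.37 j1 0.11 f [1.1 0.2 0.6]
turn -0.0023 shift after turn [ 0.0057 -0.0048  0.1573] before turn [ 0.0057 -0.0049  0.1573]
```

Emit:
arm_command([
  [[0.005,-0.004,0.06],-0.002],
  [[0,0,0.05],0],
  [[0,0,0.03],0],
  [[0,0,0.012],0],
  [[0,0,0.005],0],
])

```text
t: 29.65
eef_pos: [476.2, 118.6, -27.2]
tcp_rot: [-3.141, -0.0, 2.051]
ft_force: [-0.8, 1.5, 0.2]
opening: 1.002
grip_force: 0.0
```

Emit:
arm_command([
  [[0,0,0],0],
  [[0,0,0],0],
  [[0,0,0],0],
  [[0,0,0],0],
  [[0,0,0],0],
], claw=0)

```text
t: 30.15
eef_pos: [476.1, 118.8, -27.0]
tcp_rot: [3.141, -0.0, 2.052]
ft_force: [0.7, 0.3, 2.7]
opening: 0.649
grip_force: 30.0
```

Emit:
arm_command([
  [[0,0,0],0],
  [[0,0,0],0],
  [[0,0,0],0],
  [[0,0,0],0],
  [[0,0,0],0],
])

```text
t: 30.65
eef_pos: [476.1, 118.8, -27.0]
tcp_rot: [3.141, -0.0, 2.052]
ft_force: [-0.5, 1.2, 6.4]
opening: 0.649
grip_force: 30.0
```

Emit:
arm_command([
  [[0,0,-0.03],0],
  [[0,0,-0.07],0],
  [[0,0,-0.08],0.0442],
  [[0,0,-0.08],0.0442],
  [[0,0,-0.05],0.0442],
])

```text
t: 31.15
eef_pos: [476.3, 118.8, 51.9]
tcp_rot: [3.141, -0.0, 1.629]
ft_force: [-0.3, 0.1, -2.7]
opening: 0.649
grip_force: 30.0
```

Emit:
arm_command([
  [[0,0,0],0],
  [[-0.07,0.0108,0],0],
  [[-0.12,0.0186,0],0],
  [[-0.15,0.0232,0],0],
  [[-0.15,0.0232,0],0],
])

```text
t: 31.65
eef_pos: [502.6, -3.3, 49.7]
tcp_rot: [-3.141, -0.0, 1.641]
ft_force: [-0.1, -0.3, -3.0]
opening: 0.649
grip_force: 30.0
```

Emit:
arm_command([
  [[-0.15,0.0232,0],0],
  [[-0.15,0.0232,0],0],
  [[-0.15,0.0232,0],0],
  [[-0.15,0.0232,0],0],
  [[-0.15,0.0232,0],0],
])

```text
t: 32.15
eef_pos: [543.5, -189.0, 49.4]
tcp_rot: [-3.14, -0.001, 1.64]
ft_force: [0.5, 0.1, -1.8]
opening: 0.65
grip_force: 30.0
```

Emit:
arm_command([
  [[-0.15,0.0232,0],0],
  [[-0.15,0.0232,0],0],
  [[-0.1,0.0155,0],0],
  [[-0.0557,0.0086,0],0],
  [[0,0,0],0],
])

```text
t: 32.65
eef_pos: [568.5, -301.0, 49.3]
tcp_rot: [-3.141, -0.001, 1.636]
ft_force: [-0.1, 0.5, -1.7]
opening: 0.646
grip_force: 30.0
```

```bash
python3 p.py 569 -300 -7 93.7
```

```text
t 32.65 pos [ 568.5 -301.    49.3] yaw 93.7 rp [-3.141e+00 -1.000e-03] j6 -0.65 j1 -0.59 f [-0.1  0.5 -1.7]
turn 0.0002 shift after turn [0.0039 0.0023 0.2254] before turn [0.0039 0.0023 0.2254]
```

Emit:
arm_command([
  [[0.003,0.002,0.08],0],
  [[0,0,0.07],0],
  [[0,0,0.05],0],
  [[0,0,0.026],0],
  [[0,0,0],0],
])

```text
t: 33.15
eef_pos: [568.9, -298.4, -6.9]
tcp_rot: [-3.14, -0.001, 1.636]
ft_force: [1.4, -0.0, -1.7]
opening: 0.649
grip_force: 30.0
```

```bash
python3 p.py 569 -300 -23 93.7
python3 - <<'E'
from h import *
im,d,P=cloud("side");save(cv2.resize(im[310:410,300:420],(600,500)),'s10')
E
```

```text
t 33.15 pos [ 568.9 -298.4   -6.9] yaw 93.7 rp [-3.14e+00 -1.00e-03] j6 -0.65 j1 -0.59 f [ 1.4 -0.  -1.7]
turn 0.0003 shift after turn [-0.0064 -0.0001  0.0646] before turn [-0.0064 -0.0002  0.0646]
```

View pics/s10.png

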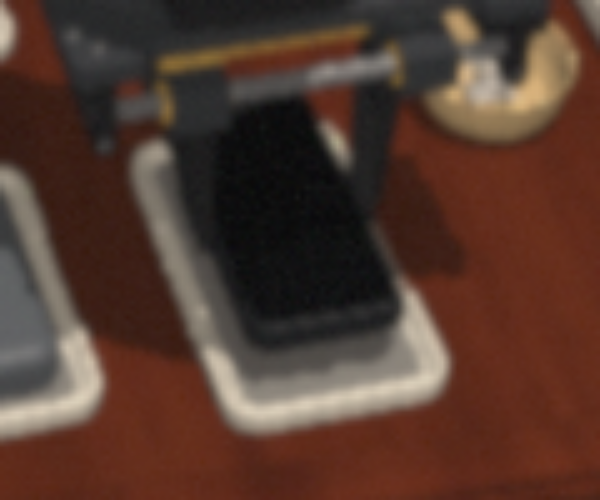

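The phone hovers centred over the largest tray and clear of the dish. Lowering.

Emit:
arm_command([
  [[-0.005,0,0.02],0],
  [[0,0,0.02],0],
  [[0,0,0.014],0],
  [[0,0,0.007],0],
  [[0,0,0.004],0],
])

```text
t: 33.7
eef_pos: [569.3, -300.5, -22.6]
tcp_rot: [-3.141, -0.0, 1.635]
ft_force: [-0.2, -0.4, -0.8]
opening: 0.647
grip_force: 30.0
```

Emit:
arm_command([
  [[0,0,0.002],0],
  [[0,0,0],0],
  [[0,0,0],0],
  [[0,0,0],0],
  [[0,0,0],0],
])

```text
t: 34.2
eef_pos: [569.4, -300.5, -22.8]
tcp_rot: [3.141, -0.0, 1.635]
ft_force: [-1.1, -0.5, -2.0]
opening: 0.648
grip_force: 30.0
```

Emit:
arm_command([
  [[0,0,0.002],0],
  [[0,0,0],0],
  [[0,0,0],0],
  [[0,0,0],0],
  [[0,0,0],0],
])

```text
t: 34.7
eef_pos: [569.4, -300.6, -22.9]
tcp_rot: [3.141, 0.0, 1.635]
ft_force: [-2.2, 0.3, 5.5]
opening: 0.651
grip_force: 30.0
```

Emit:
arm_command([
  [[0,0,0],0],
  [[0,0,0],0],
  [[0,0,0],0],
  [[0,0,0],0],
  [[0,0,0],0],
], claw=0.8)

```text
t: 35.2
eef_pos: [569.3, -300.5, -23.5]
tcp_rot: [3.142, -0.0, 1.635]
ft_force: [0.0, 0.2, -0.0]
opening: 0.803
grip_force: 0.0
```

Emit:
arm_command([
  [[0,0,-0.02],0],
  [[0,0,-0.06],0],
  [[0,0,-0.12],0],
  [[0,0,-0.15],0],
  [[0,0,-0.15],0],
])

```text
t: 35.7
eef_pos: [569.2, -300.4, 104.1]
tcp_rot: [3.141, 0.0, 1.635]
ft_force: [0.0, 0.4, -0.7]
opening: 0.805
grip_force: 0.0
```

Emit:
arm_command([
  [[0.1,0,-0.08],0],
  [[0.18,0,0],0],
  [[0.18,0,0],0],
  [[0.18,0,0],0],
  [[0.18,0,0],0],
])

```text
t: 36.2
eef_pos: [555.9, -94.4, 123.1]
tcp_rot: [3.14, 0.0, 1.635]
ft_force: [-0.1, 1.1, 0.0]
opening: 0.801
grip_force: 0.0
```

Emit:
arm_command([
  [[0.18,0,0],0],
  [[0.18,0,0],0],
  [[0.18,0,0],0],
  [[0.1,0,0],0],
  [[0,0,0],0],
])

```text
t: 36.7
eef_pos: [545.6, 66.5, 123.0]
tcp_rot: [3.14, -0.0, 1.639]
ft_force: [0.0, 0.3, 0.2]
opening: 0.805
grip_force: 0.0
```

```bash
python3 - <<'E'
from h import *
s=state();print(s["t"],s["eef_pos"],s["ft_force"])
im,d,P=cloud("top")
for n,c,b in(("ear",(572,-103),(22,45)),("hot",(440,-110),(14,30)),("bank",(441,-302),(16,36)),("phone",(568,-300),(11,28))):
    print(n);pile(P,c,[b],85)
trays(im,P)
for n in("mug","clip_dish"):print(n,models.mark_of("top",n)[:1])
save(cv2.resize(im[160:345,340:530],(584,569)),'end')
E
```

```text
36.7 [545.58122828  66.48488272 122.95655952] [0.03643221 0.25013887 0.19227681]
ear
band 22 45 395 [ 573.  -101.2] [45.4 56.2] 62.3 mean [ 572.7 -100.4   30.6] zmed 30.8
hot
band 14 30 790 [ 439.2 -108.9] [51.9 87.4] 104.3 mean [ 439.4 -108.7   21.2] zmed 21.3
bank
band 16 36 1124 [ 441.4 -301.5] [ 58.  109.3] 95.4 mean [ 441.8 -299.7   25.9] zmed 26.1
phone
band 11 28 1373 [ 569.3 -300.1] [ 62.  128.8] 93.7 mean [ 569.1 -299.2   17.5] zmed 17.6
tray [ 439.2 -110.3] [ 78.8 114.5] 104.3 centroid [ 440.  -108.2   14.1]
tray [ 440.8 -300.6] [ 85.  132.2] 95.5 centroid [ 442.5 -297.3   18. ]
tray [ 572.4 -103.7] [70.  84.8] 68.3 centroid [ 572.  -101.6   16.3]
tray [ 568.  -299.7] [ 87.6 145.2] 93.6 centroid [ 568.9 -291.8    6.6]
mug [{'position': [386.7, 313.9, -0.9], 'confidence': 0.56}]
clip_dish [{'position': [678.1, -216.7, -1.4], 'confidence': 0.69}]
```

View pics/end.png

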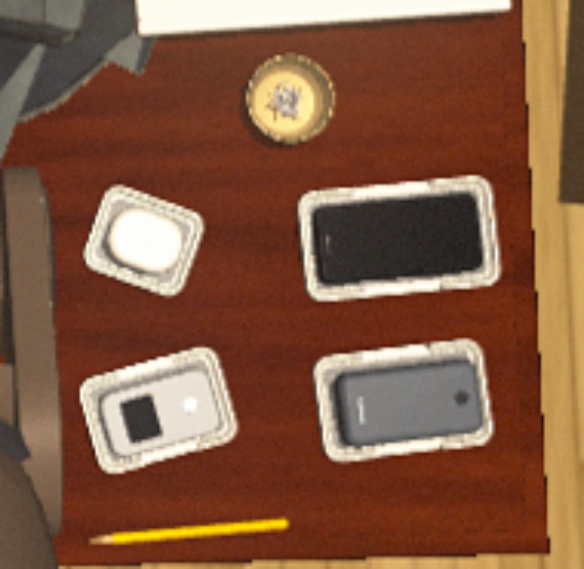

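All four devices lie flat in their own trays: case (147,240), hotspot (160,410), bank (405,400), phone (400,240). Each is within about 3 mm of its tray's centre with top heights as expected, and the mug and dish have not moved. Handing in.

```bash
python3 -c "
from cell import env;print(env.job_done())"
```

```text
the job is handed in; nothing more can be done
None
```

I laid all four devices flat in their own charging trays, each within about 3 mm of centre, left the mug and clip dish where they stood, and handed the job in at about 37 s; the hand-in returned no verdict.

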